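# Find the weakest leaf spring and lay the straightedge against its stand

## Task

Three clamped leaf springs are on test: working from the leftmost stand to the rightmost, press the free tip of each leaf down to its stop, hold it there a moment and feel how stiff it is. Then take the steel straightedge by its grip and lay it flat on the bench, flush against either long side of the base of the stand with the softest leaf, its ends about level with the ends of that base, ready for measuring the leaf. Leave the other things on the bench where they are.

Things in the scene. Friction and masses are not known exactly. Their poses are not given: they have to be found in the camera images.
- stand_a: fixed test stand, the three look alike: aluminium base 180 (x) x 70 (y) x 10 mm, origin at its underside's centre, x axis from the leaf's free tip (near the robot) to the clamp. Dark clamp block 42 x 44 mm, 75 high, at x = +61 mm. A steel leaf 18 mm wide, 3 thick, underside 52 mm up, reaches 120 mm from it over a stop post at x = -68 mm. The leaves differ only in stiffness, which cannot be seen
- tip_a (a point): top of the 22 mm round domed button at the leaf's free tip, 60 mm above the bench (within 1 mm). Pressed straight down its resistance grows evenly from almost nothing to a hard stop 17 mm down (its top then 43 mm up, tilted 15 degrees), and springs back. Just before the stop the leaves take about 3, 9 and 17 N, which is which unknown
- stand_b: fixed test stand, the three look alike: aluminium base 180 (x) x 70 (y) x 10 mm, origin at its underside's centre, x axis from the leaf's free tip (near the robot) to the clamp. Dark clamp block 42 x 44 mm, 75 high, at x = +61 mm. A steel leaf 18 mm wide, 3 thick, underside 52 mm up, reaches 120 mm from it over a stop post at x = -68 mm. The leaves differ only in stiffness, which cannot be seen
- tip_b (a point): top of the 22 mm round domed button at the leaf's free tip, 60 mm above the bench (within 1 mm). Pressed straight down its resistance grows evenly from almost nothing to a hard stop 17 mm down (its top then 43 mm up, tilted 15 degrees), and springs back. Just before the stop the leaves take about 3, 9 and 17 N, which is which unknown
- stand_c: fixed test stand, the three look alike: aluminium base 180 (x) x 70 (y) x 10 mm, origin at its underside's centre, x axis from the leaf's free tip (near the robot) to the clamp. Dark clamp block 42 x 44 mm, 75 high, at x = +61 mm. A steel leaf 18 mm wide, 3 thick, underside 52 mm up, reaches 120 mm from it over a stop post at x = -68 mm. The leaves differ only in stiffness, which cannot be seen
- tip_c (a point): top of the 22 mm round domed button at the leaf's free tip, 60 mm above the bench (within 1 mm). Pressed straight down its resistance grows evenly from almost nothing to a hard stop 17 mm down (its top then 43 mm up, tilted 15 degrees), and springs back. Just before the stop the leaves take about 3, 9 and 17 N, which is which unknown
- rule_grip (a point): loose steel straightedge, 0.3 kg, a flat bar 180 (x, long) x 40 (y) x 8 mm lying on the bench with fine graduation lines, with a black upright grip rib on its middle, 70 mm long (x) x 14 mm wide (y), from 8 to 48 mm above the bench. This point is the rib's centre in plan, 34 mm above the underside
- rule_end1 (a point): point on the straightedge's centre line, 85 mm from its middle towards +x, half-way up the bar (4 mm above the bench when lying)
- rule_end2 (a point): the same towards -x
- petri: loose petri dish, 91 mm across, 15 mm high, at the front of the bench; a bystander; origin at the centre of its underside
- beaker: loose small glass beaker, 54 mm across, 69 mm high, behind the stands; a bystander; origin at the centre of its underside

How it is judged (in metres and radians):
On the way, in this order (a step that is already met when the one before it is completed fails the run):
1. the leftmost leaf is pressed to its stop and held 0.2 s (((y of stand_a in the frame of stand_b above 0.08 m and y of stand_b in the frame of stand_c above 0.08 m and z of tip_a in the frame of stand_a below 0.044 m) or (y of stand_a in the frame of stand_c above 0.08 m and y of stand_c in the frame of stand_b above 0.08 m and z of tip_a in the frame of stand_a below 0.044 m) or (y of stand_b in the frame of stand_a above 0.08 m and y of stand_a in the frame of stand_c above 0.08 m and z of tip_b in the frame of stand_b below 0.044 m) or (y of stand_b in the frame of stand_c above 0.08 m and y of stand_c in the frame of stand_a above 0.08 m and z of tip_b in the frame of stand_b below 0.044 m) or (y of stand_c in the frame of stand_a above 0.08 m and y of stand_a in the frame of stand_b above 0.08 m and z of tip_c in the frame of stand_c below 0.044 m) or (y of stand_c in the frame of stand_b above 0.08 m and y of stand_b in the frame of stand_a above 0.08 m and z of tip_c in the frame of stand_c below 0.044 m))), for 0.2 s.
2. then the middle leaf is pressed to its stop and held 0.2 s (((y of stand_a in the frame of stand_b above 0.08 m and y of stand_b in the frame of stand_c above 0.08 m and z of tip_b in the frame of stand_b below 0.044 m) or (y of stand_a in the frame of stand_c above 0.08 m and y of stand_c in the frame of stand_b above 0.08 m and z of tip_c in the frame of stand_c below 0.044 m) or (y of stand_b in the frame of stand_a above 0.08 m and y of stand_a in the frame of stand_c above 0.08 m and z of tip_a in the frame of stand_a below 0.044 m) or (y of stand_b in the frame of stand_c above 0.08 m and y of stand_c in the frame of stand_a above 0.08 m and z of tip_c in the frame of stand_c below 0.044 m) or (y of stand_c in the frame of stand_a above 0.08 m and y of stand_a in the frame of stand_b above 0.08 m and z of tip_a in the frame of stand_a below 0.044 m) or (y of stand_c in the frame of stand_b above 0.08 m and y of stand_b in the frame of stand_a above 0.08 m and z of tip_b in the frame of stand_b below 0.044 m))), for 0.2 s.
3. then the rightmost leaf is pressed to its stop and held 0.2 s (((y of stand_a in the frame of stand_b above 0.08 m and y of stand_b in the frame of stand_c above 0.08 m and z of tip_c in the frame of stand_c below 0.044 m) or (y of stand_a in the frame of stand_c above 0.08 m and y of stand_c in the frame of stand_b above 0.08 m and z of tip_b in the frame of stand_b below 0.044 m) or (y of stand_b in the frame of stand_a above 0.08 m and y of stand_a in the frame of stand_c above 0.08 m and z of tip_c in the frame of stand_c below 0.044 m) or (y of stand_b in the frame of stand_c above 0.08 m and y of stand_c in the frame of stand_a above 0.08 m and z of tip_a in the frame of stand_a below 0.044 m) or (y of stand_c in the frame of stand_a above 0.08 m and y of stand_a in the frame of stand_b above 0.08 m and z of tip_b in the frame of stand_b below 0.044 m) or (y of stand_c in the frame of stand_b above 0.08 m and y of stand_b in the frame of stand_a above 0.08 m and z of tip_a in the frame of stand_a below 0.044 m))), for 0.2 s.
At the end, for the whole second after the job is handed in: Straightedge flat on the bench along a long side of the base of the softest leaf's stand: gap at most 3 mm at either end, its middle within 20 mm of the base's middle lengthwise; all leaves back up; petri dish and beaker within 30 mm of where they stood (((((y of rule_end1 in the frame of stand_a between 0.053 and 0.058 m and y of rule_end2 in the frame of stand_a between 0.053 and 0.058 m) or (y of rule_end1 in the frame of stand_a between -0.058 and -0.053 m and y of rule_end2 in the frame of stand_a between -0.058 and -0.053 m)) and x of rule_grip in the frame of stand_a between -0.02 and 0.02 m and z of tip_a in the frame of stand_a below 0.05985 m) or (((y of rule_end1 in the frame of stand_b between 0.053 and 0.058 m and y of rule_end2 in the frame of stand_b between 0.053 and 0.058 m) or (y of rule_end1 in the frame of stand_b between -0.058 and -0.053 m and y of rule_end2 in the frame of stand_b between -0.058 and -0.053 m)) and x of rule_grip in the frame of stand_b between -0.02 and 0.02 m and z of tip_b in the frame of stand_b below 0.05985 m) or (((y of rule_end1 in the frame of stand_c between 0.053 and 0.058 m and y of rule_end2 in the frame of stand_c between 0.053 and 0.058 m) or (y of rule_end1 in the frame of stand_c between -0.058 and -0.053 m and y of rule_end2 in the frame of stand_c between -0.058 and -0.053 m)) and x of rule_grip in the frame of stand_c between -0.02 and 0.02 m and z of tip_c in the frame of stand_c below 0.05985 m)) and height (world z) of each of rule_end1, rule_end2 below 0.008 m and distance of each of petri, beaker from where it was at the start of the episode below 0.03 m and z of tip_a in the frame of stand_a above 0.057 m and z of tip_b in the frame of stand_b above 0.057 m and z of tip_c in the frame of stand_c above 0.057 m); the robot touches nothing.
It fails at once if the petri dish or the beaker is pushed more than 30 mm away (distance of any of petri, beaker from where it was at the start of the episode above 0.03 m).
It also fails if it takes over 54 s, if anything falls off the work surface, if the arm or the gripper's body presses on something with over 40 N, if the wrist force passes 120 N, or if a joint passes its speed limit or range.

## Robot

A 6-joint arm with a two-finger parallel gripper is mounted at the origin on a cart in front of the work surface, level with it; the furniture and walls round the work are solid. World frame = base frame: x ahead of the robot, y to its left, z up, the work surface at z = 0. Lengths are in m, angles in degrees, forces in N, time in s.
With the tool pointing down it reaches from about 0.375 to 0.9 m from the base axis. Payload 3.1 kg.
Tool frame: the origin (TCP) lies between the finger pads; the fingertips stand bot.tip_extent ahead of it and the grasp point (between the pads) lies 2 mm behind it (bot.tip_extent is the distance from the TCP to the fingertips, in m); z points along the fingers, y is the direction in which the jaws open and shut (so a half turn about z gives the same grasp; the last joint's range is limited). The gripper opens to 87 mm and grips with 3 to 60 N. Pads are 19 mm wide; open, the fingers measure 117 mm over their backs; the gripper's body (75 mm by 190 mm) begins 51 mm behind the grasp point.
Start: joints at [-85.629, 30.224, 82.088, -0, 67.689, -10.227], TCP at [0.158, -0.605, 0.24] pointing down, gripper open.
Joint ranges: [-176.69, 176.69], [-43.24, 126.21], [12.49, 139.97], [-82, 262], [0, 151.66], [-163.58, 163.58]. Speed limits (degrees/s): [159.86, 159.86, 180, 180, 180, 180].

## Interface

Orientations are given as a 3x3 rotation matrix whose columns are the frame's x, y, z axes.
In Python, from rig import bot, imaging, recognise, masks_of, mark_of gives the robot as it stands.
- The arm moves only by the tool send_rows, never from a script. Its argument "plan" is a list that holds one entry, the list of rows, each a list of 5 numbers: the shift along the world's x, y, z normalised to -1 to 1, where 1 is 0.03 m, then the turn about the world's z normalised to -1 to 1, where 1 is 0.1 rad, then the closure, from -1 (fully open) to 1 (shut). A call has 1 to 20 rows; each row shifts and turns the commanded pose from where the row before left it; what a row does not reach is not made up. A row lasts 1/10 s, in which the tool goes at most 50 mm and 8.59 degrees, less where a joint would pass 70% of its speed; a pose out of reach is approached as far as the arm can. A call with a number of a shift or a turn outside -1 to 1 is refused whole. A call with a gripper value outside its range is refused whole. The fingers move at their own pace and stop on an object; the grip force is fixed at half the most. Time passes only in rows, so rows that do not move let the fingers close. It gives the time, the measured TCP pose, the force and the opening at its end, in the units of the state.
- bot.read_state(): the state, without advancing time (a new reading comes with each control period).
- imaging.capture(name): name is "scene" or "top" or "wrist"; returns a dict with "img" (400x640x3 uint8, blue, green, red), "mtx" (3x3 intrinsics, pixels), "distortion" ([k1, k2, p1, p2, k3] as OpenCV has them; the pictures are not rectified), "pose" (4x4, takes a point from camera to world coordinates); the wrist camera has in their place "T_tool_cam" (4x4, takes a point from camera to tool coordinates, whose origin is the TCP and whose axes are the flange's). Camera axes: x right, y down, z forward; pixel columns grow to the right and rows downward; lengths in m; the calibration is good to about 2 mm. A picture is of the moment at which its call begins: read the wrist's pose just before it. There is no depth.
- bot.hand_in(): hands the job in, once; it reports no verdict.
Trained networks look in the newest picture that a camera, given by its name, has taken for a name from the list of things; names that differ only in an ending like _2 or _b are one class to them, and where a whole thing is asked for, a point or a joint stands for the part that bears it (a point fixed in the world has none). Each returns a list of dicts, best first, with "conf" (0 to 1); they miss things now and then, are a little off and sometimes report something else, mostly with a low value. They report only what shows in the picture. A call takes as long as a camera call.
- recognise(camera, target): "at" ([x, y, z] in m, in world coordinates, good to about 4 mm: the middle of the surface that is visible of it).
- masks_of(camera, target): "region" (400x640 bool, what is visible of it).
- mark_of(camera, target): "at" ([x, y, z] in m, in world coordinates, good to about 4 mm: a listed point, or the origin of a listed thing).
The state is a dict: "time_s": time; "joint_positions": joint angles; "qvel": joint speeds; "tau": joint torques, N m; "position": TCP position; "tcp_rot": TCP orientation; "force": force on the tool from outside, world axes, zero at the start; "moment": the same for the moment, N m; "opening": opening from 0.0 (shut) to 1.0 (fully open).
Only numpy, scipy, OpenCV 4.12 (cv2) and the standard library are available. Lean on these libraries where they do the work, as an engineer would, in place of code of your own. Each camera call takes 0.05 s, during which the arm holds its last target.

## Working session

There is one attempt and no reset: what is moved stays moved. The work goes in short steps, Python scripts to look and compute and a tool call to move; the robot and the scene stay as the last step left them, time stands still between calls to the robot, and variables do not carry over. Pictures are saved under pics/ and viewed, and the job is handed in when it is done.

Besides the shell and the picture viewer there is one more tool, called after "Emit:" as name(argument=value, ...) on one line, values as JSON. send_rows: Moves the arm, as the interface text tells. Its arguments: {"type":"object","properties":{"plan":{"type":"array"}},"required":["plan"]}

```bash
mkdir -p pics; ls; python3 - <<'E'
from rig import bot, imaging, recognise, masks_of, mark_of
import cv2
s=bot.read_state(); print(s, bot.tip_extent)
for c in ["scene","top"]:
    r=imaging.capture(c); cv2.imwrite(f"pics/{c}0.png",r["img"])
    print(c, r["mtx"].tolist(), r["pose"].tolist(), r["distortion"])
    for t in ["stand_a","tip_a","rule_grip","rule_end1","rule_end2","petri","beaker"]:
        print(t,[(round(d["conf"],2),[round(float(v),4) for v in d["at"]]) for d in mark_of(c,t)])
E
```

```text
pics
{'time_s': 0.0, 'joint_positions': array([-8.56291481e+01,  3.02808031e+01,  8.21568422e+01,  9.55735999e-05,
        6.76870808e+01, -1.02287557e+01]), 'qvel': array([ 0.011404  ,  0.01546184, -0.12529936,  0.02416071, -0.03490792,
       -0.09835887]), 'tau': array([-1.84284501e-03, -4.40039492e+01, -1.76592672e+01,  6.30708318e-02,
        5.81004610e-02, -1.56104475e-04]), 'position': array([ 0.15749919, -0.60411496,  0.23854935]), 'tcp_rot': array([[ 9.67711088e-01,  2.52061941e-01, -1.64365150e-04],
       [ 2.52061696e-01, -9.67708732e-01,  2.17066545e-03],
       [ 3.88084556e-04, -2.14200718e-03, -9.99997631e-01]]), 'force': array([ 0.01127433, -0.1294784 ,  0.0120575 ]), 'moment': array([-0.02155366,  0.01243868, -0.01697207]), 'opening': 1.0030883143081515} 0.017
scene [[515.6393104953505, 0.0, 314.5994777687519], [0.0, 515.6393104953505, 209.2813073040128], [0.0, 0.0, 1.0]] [[-0.7445753225404571, -0.3960674309582575, 0.5373436323228369, -0.18570554961668967], [-0.6673663828074471, 0.45993743288070305, -0.585730030759575, 0.7489364613608074], [-0.015155862307311871, -
[... 1021 characters left out ...]
.9937303316962172, 0.9758241596106716], [0.0, 0.0, 0.0, 1.0]] [-0.02608793  0.          0.          0.          0.        ]
stand_a [(0.94, [0.5943, 0.0835, 0.0017]), (0.69, [0.6053, -0.1232, -0.001]), (0.58, [0.5884, 0.3082, 0.0009])]
tip_a [(0.54, [0.5239, 0.3016, 0.0558]), (0.53, [0.537, -0.1269, 0.0636]), (0.43, [0.5247, 0.088, 0.0607])]
rule_grip [(0.73, [0.5313, -0.3332, 0.0314]), (0.45, [0.6156, -0.3492, 0.0064])]
rule_end1 [(0.71, [0.6171, -0.3462, 0.0051]), (0.7, [0.4478, -0.3233, 0.0015])]
rule_end2 [(0.71, [0.6171, -0.3462, 0.0051]), (0.7, [0.4478, -0.3233, 0.0015])]
petri [(0.84, [0.3552, 0.1811, -0.0027]), (0.4, [0.5228, 0.2966, 0.053])]
beaker [(0.75, [0.7625, 0.0984, 0.0025])]
```

View pics/scene0.png

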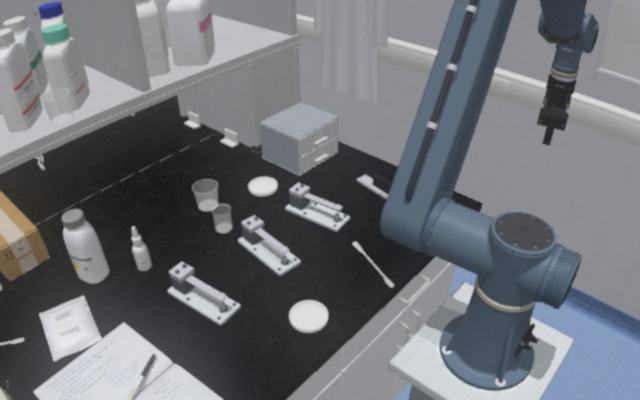

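View pics/top0.png

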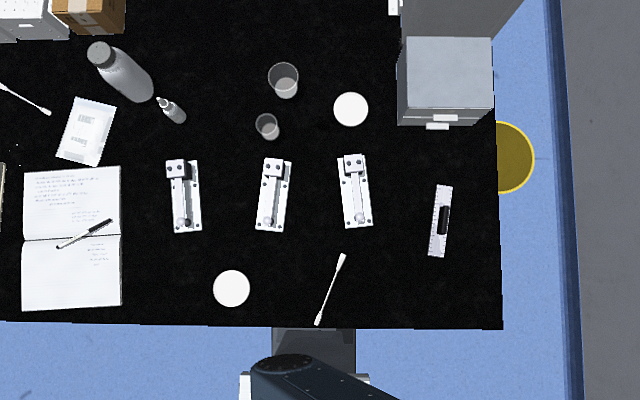

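```bash
cat > h.py <<'E'
from rig import bot, imaging, recognise, masks_of, mark_of
import cv2, numpy as np
def campose(r,s=None):
    if "pose" in r: return np.array(r["pose"])
    T=np.eye(4);T[:3,:3]=s["tcp_rot"];T[:3,3]=s["position"]
    return T@np.array(r["T_tool_cam"])
def proj(P,r,s=None):
    M=np.linalg.inv(campose(r,s));P=np.asarray(P,float).reshape(-1,3)
    rv,_=cv2.Rodrigues(M[:3,:3].copy())
    return cv2.projectPoints(P,rv,M[:3,3],np.array(r["mtx"]),np.array(r["distortion"]))[0].reshape(-1,2)
def warp(r,x0,x1,y0,y1,z,res=0.0005,s=None):
    # rows: x decreasing downwards, columns: y decreasing rightwards
    xs=np.arange(x1,x0,-res); ys=np.arange(y1,y0,-res)
    X,Y=np.meshgrid(xs,ys,indexing="ij")
    uv=proj(np.stack([X,Y,np.full_like(X,z)],-1),r,s).reshape(X.shape+(2,)).astype(np.float32)
    return cv2.remap(r["img"],uv[...,0],uv[...,1],cv2.INTER_LINEAR)
E
python3 - <<'E'
from h import *
r=imaging.capture("top")
ims=[warp(r,0.48,0.71,y-0.06,y+0.06,0.01) for y in (0.308,0.085,-0.122)]
ims.append(warp(r,0.43,0.66,-0.40,-0.28,0.008))
cv2.imwrite("pics/w1.png",cv2.resize(np.hstack(ims),None,fx=0.8,fy=0.8))
E
```

```text
Traceback (most recent call last):
ValueError: all the input array dimensions except for the concatenation axis must match exactly, but along dimension 0, the array at index 0 has size 460 and the array at index 3 has size 461
```

```bash
cat >> h.py <<'E'
from scipy.optimize import minimize
from scipy.ndimage import map_coordinates
def rectfit(r,g,L,W,z,s=None,edges="lrf"):
    """g=(x,y,yaw). contrast across edges; l,r long sides, f near end, b far end"""
    im=cv2.cvtColor(r["img"],cv2.COLOR_BGR2GRAY).astype(float)
    im=np.minimum(im,160); im=cv2.GaussianBlur(im,(0,0),0.7)
    t=np.linspace(-0.46,0.46,60)
    def f(p):
        x,y,a=p[0],p[1],p[2]; tot=0
        for d,sg in ((0.002,1),(-0.002,-1)):
            l,w=L/2-d,W/2-d; pts=[]
            if "l" in edges: pts+=[np.c_[t*L,0*t+w]]
            if "r" in edges: pts+=[np.c_[t*L,0*t-w]]
            if "f" in edges: pts+=[np.c_[0*t-l,t*W]]
            if "b" in edges: pts+=[np.c_[0*t+l,t*W]]
            q=np.vstack(pts);R=np.array([[np.cos(a),-np.sin(a)],[np.sin(a),np.cos(a)]])
            q=q@R.T+[x,y]
            uv=proj(np.c_[q,np.full(len(q),z)],r,s)
            tot+=sg*map_coordinates(im,[uv[:,1],uv[:,0]],order=1,mode='nearest').mean()
        return -tot
    best=None
    for dx in (-.004,0,.004):
        for dy in (-.004,0,.004):
            for da in (-.05,0,.05):
                o=minimize(f,[g[0]+dx,g[1]+dy,g[2]+da],method="Nelder-Mead",options=dict(initial_simplex=np.array([[0,0,0],[.003,0,0],[0,.003,0],[0,0,.03]])+[g[0]+dx,g[1]+dy,g[2]+da],xatol=1e-5,fatol=1e-2))
                if best is None or o.fun<best.fun: best=o
    return best.x,-best.fun
E
cat > fit.py <<'E'
from h import *
ST=[(0.590,0.308,0.05),(0.592,0.085,0),(0.604,-0.122,0.05)]
if __name__=="__main__":
  for c in ("top","scene"):
    r=imaging.capture(c)
    for g in ST:
        p,v=rectfit(r,g,0.18,0.07,0.01); print(c,"stand",p.round(4),np.degrees(p[2]).round(2),round(v,1))
    p,v=rectfit(r,(0.531,-0.335,-0.14),0.18,0.04,0.008,edges="lrfb"); print(c,"rule",p.round(4),np.degrees(p[2]).round(2),round(v,1))
  r=imaging.capture("top")
  ims=[warp(r,0.48,0.71,y-0.06,y+0.06,0.01)[:460] for y in (0.308,0.085,-0.122)]
  ims.append(warp(r,0.43,0.66,-0.40,-0.28,0.008)[:460])
  cv2.imwrite("pics/w1.png",cv2.resize(np.hstack([i[:458,:238] for i in ims]),None,fx=0.8,fy=0.8))
E
python3 fit.py
```

```text
top stand [0.5864 0.3089 0.115 ] 6.59 86.9
top stand [ 0.5919  0.0848 -0.0994] -5.69 100.0
top stand [ 0.6037 -0.1215  0.121 ] 6.93 101.0
top rule [ 0.5333 -0.3362 -0.1478] -8.47 90.7
scene stand [0.5824 0.3132 0.1323] 7.58 35.5
scene stand [ 0.587   0.0905 -0.087 ] -4.98 30.7
scene stand [ 0.5984 -0.1141  0.1363] 7.81 27.7
scene rule [ 0.5363 -0.3315 -0.1865] -10.69 17.8
```

View pics/w1.png

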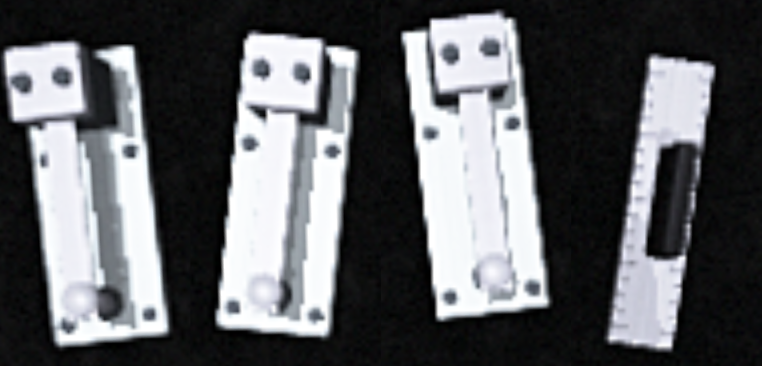

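Emit:
send_rows(plan=[[[1,1,0,0,1],[1,1,0,0,1],[1,1,0,0,1],[1,1,0,0,1],[1,1,0,0,1],[1,1,0,0,1],[1,1,0,0,1],[1,1,0,0,1],[1,1,0,0,1],[1,1,0,0,1],[1,1,0,0,1],[1,1,0,0,1],[0,1,0,0,1],[0,1,0,0,1],[0,1,0,0,1],[0,1,0,0,1],[0,1,-1,0,1],[0,1,-1,0,1],[0,1,-1,-0.7,1],[0,1,-1,-0.7,1]]])

```text
time_s: 3.0
position: [0.5179, -0.0038, 0.1189]
tcp_rot: [[0.994, 0.111, 0.002], [0.111, -0.994, -0.0], [0.001, 0.0, -1.0]]
force: [0.5, -1.0, 0.3]
opening: 0.007
```

Emit:
send_rows(plan=[[[0,1,0,0,1],[0,1,0,0,1],[0,1,0,0,1],[0,1,0,0,1],[0,1,0,0,1],[0,1,0,0,1],[0,1,0,0,1],[0,1,0,0,1],[0.1,1,0,0,1],[0,1,0,0,1],[0,0.2,0,0,1],[0,0,0,0,1],[0,0,0,0,1]]])

```text
time_s: 4.3
position: [0.5203, 0.3003, 0.1194]
tcp_rot: [[0.993, 0.114, -0.001], [0.114, -0.993, -0.001], [-0.001, 0.001, -1.0]]
force: [-0.0, -0.4, -0.3]
opening: 0.007
```

```bash
python3 - <<'E'
from h import *
s=bot.read_state(); print(s["position"],s["force"])
r=imaging.capture("wrist"); cv2.imwrite("pics/wr1.png",r["img"])
print([(round(d["conf"],2),np.round(d["at"],4)) for d in mark_of("wrist","tip_a")])
print([(round(d["conf"],2),np.round(d["at"],4)) for d in mark_of("wrist","stand_a")])
q=proj([[s["position"][0],s["position"][1],0.06],[.522,.302,.06]],r,s);print(q)
r=imaging.capture("top"); cv2.imwrite("pics/top1.png",r["img"])
E
```

```text
[0.52028172 0.30034127 0.11939173] [-0.04840811 -0.41728753 -0.25217387]
[(0.92, array([0.5206, 0.3038, 0.0617])), (0.9, array([0.5275, 0.0928, 0.0631]))]
[(0.89, array([ 0.5924,  0.0812, -0.0008])), (0.86, array([ 0.5882,  0.3085, -0.0014]))]
[[321.50481818 231.69571802]
 [319.1817922  228.86704071]]
```

View pics/wr1.png

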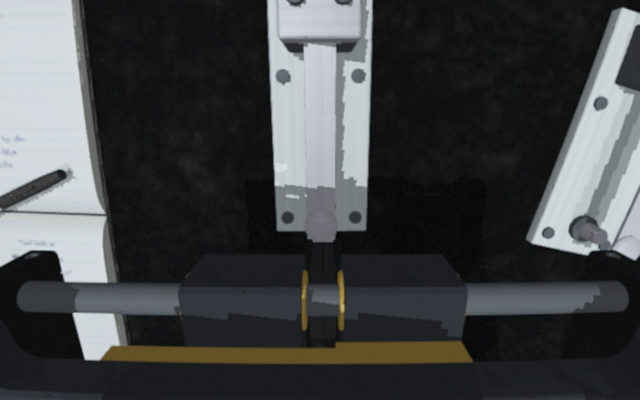

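Emit:
send_rows(plan=[[[0,0.05,-0.5,0,1],[0,0,-0.5,0,1],[0,0,-0.4,0,1],[0,0,-0.2,0,1],[0,0,-0.2,0,1],[0,0,-0.1,0,1],[0,0,0,0,1],[0,0,0,0,1]]])

```text
time_s: 5.3
position: [0.5203, 0.3027, 0.0628]
tcp_rot: [[0.993, 0.115, -0.0], [0.115, -0.993, -0.0], [-0.0, 0.0, -1.0]]
force: [-0.3, -1.2, 1.7]
opening: 0.007
```

Emit:
send_rows(plan=[[[0,0,-0.07,0,1],[0,0,-0.05,0,1],[0,0,0,0,1],[0,0,0,0,1]]])

```text
time_s: 5.7
position: [0.5209, 0.3029, 0.0594]
tcp_rot: [[0.993, 0.115, 0.001], [0.115, -0.993, 0.0], [0.001, -0.0, -1.0]]
force: [-0.8, -0.2, 4.4]
opening: 0.004
```

Emit:
send_rows(plan=[[[0,0,-0.05,0,1],[0,0,0,0,1],[0,0,0,0,1],[0,0,0,0,1]]])

```text
time_s: 6.1
position: [0.521, 0.3029, 0.0583]
tcp_rot: [[0.993, 0.115, 0.001], [0.115, -0.993, 0.0], [0.001, -0.0, -1.0]]
force: [-2.0, -0.4, 8.4]
opening: 0.004
```

Emit:
send_rows(plan=[[[0,0,-0.07,0,1],[0,0,0,0,1],[0,0,0,0,1],[0,0,0,0,1]]])

```text
time_s: 6.5
position: [0.5212, 0.303, 0.0568]
tcp_rot: [[0.993, 0.115, 0.002], [0.115, -0.993, 0.001], [0.002, -0.0, -1.0]]
force: [-3.3, -2.1, 10.4]
opening: 0.007
```

```bash
python3 - <<'E'
from h import *
s=bot.read_state(); print(s["position"],s["force"],s["moment"])
r=imaging.capture("wrist"); cv2.imwrite("pics/wr2.png",r["img"])
print([(round(d["conf"],2),np.round(d["at"],4)) for d in mark_of("wrist","tip_a")])
r=imaging.capture("scene"); cv2.imwrite("pics/sc2.png",cv2.resize(r["img"][220:360,120:280],None,fx=4,fy=4))
print([(round(d["conf"],2),np.round(d["at"],4)) for d in mark_of("scene","tip_a")])
E
```

```text
[0.52117848 0.30297628 0.05679866] [-3.27042537 -2.09282483 10.44594033] [-0.18514948  0.45521323  0.03378295]
[]
[(0.56, array([0.526 , 0.0937, 0.0559]))]
```

View pics/sc2.png

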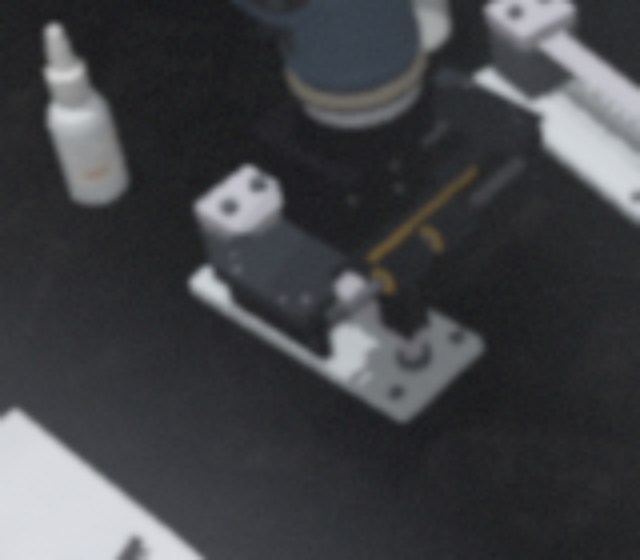

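View pics/wr2.png

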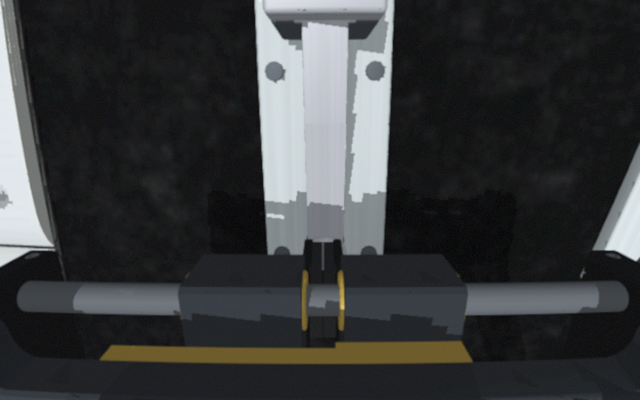

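Emit:
send_rows(plan=[[[0,0,-0.07,0,1],[0,0,0,0,1],[0,0,0,0,1],[0,0,0,0,1]]])

```text
time_s: 7.1
position: [0.5214, 0.3031, 0.0553]
tcp_rot: [[0.993, 0.115, 0.002], [0.115, -0.993, 0.001], [0.003, -0.001, -1.0]]
force: [-3.9, -1.0, 13.5]
opening: 0.005
```

```bash
python3 - <<'E'
from h import *
for i in range(3):
    r=imaging.capture("wrist")
    s=bot.read_state(); print(s["time_s"],s["position"],s["force"],s["moment"],s["qvel"].round(2))
E
```

```text
7.15 [0.52139923 0.30308122 0.05528301] [-2.06474652 -0.89665254 13.06552764] [-0.25128925  0.5359761  -0.02328056] [ 0.07  0.04 -0.   -0.12  0.07 -0.03]
7.2 [0.52140709 0.3030665  0.05527612] [-3.25567655 -1.14773903 13.6659437 ] [-0.23990523  0.55374197 -0.01668666] [-0.04 -0.11 -0.02 -0.01  0.02  0.14]
7.25 [0.5213572  0.30305775 0.05526741] [-3.32401325 -1.93045739 13.10729174] [-0.24815943  0.49879967 -0.02643635] [ 0.03 -0.07 -0.04  0.12 -0.08  0.05]
```

Emit:
send_rows(plan=[[[0,0,0.27,0,1],[0,0,0,0,1],[0,0,0,0,1]]])

```text
time_s: 7.55
position: [0.5214, 0.303, 0.0617]
tcp_rot: [[0.993, 0.115, 0.002], [0.115, -0.993, 0.001], [0.002, -0.001, -1.0]]
force: [-0.9, -0.9, 3.2]
opening: 0.008
```

Emit:
send_rows(plan=[[[0,0,0.2,0,1],[0,0,0,0,1],[0,0,0,0,1]]])

```text
time_s: 7.85
position: [0.5211, 0.3029, 0.0674]
tcp_rot: [[0.993, 0.115, 0.001], [0.115, -0.993, 0.0], [0.001, -0.0, -1.0]]
force: [0.3, 0.6, 2.0]
opening: 0.007
```

Emit:
send_rows(plan=[[[0,0,1,0,1],[0,-1,0,-0.7,1],[0,-1,0,-0.7,1],[0,-1,0,-0.7,1],[0.1,-1,0,0,1],[0,-1,0,0,1],[0,-1,0,0,1],[0,-1,0,0,1],[0,-0.05,0,0,1],[0,0,-0.6,0,1],[0,0,0,0,1],[0,0,0,0,1]]])

```text
time_s: 9.05
position: [0.523, 0.0919, 0.0789]
tcp_rot: [[0.996, -0.094, -0.002], [-0.094, -0.996, 0.0], [-0.002, -0.0, -1.0]]
force: [-0.1, -0.0, 0.1]
opening: 0.007
```

```bash
python3 - <<'E'
from h import *
s=bot.read_state(); print(s["position"],s["force"])
r=imaging.capture("wrist"); cv2.imwrite("pics/wr3.png",r["img"])
print([(round(d["conf"],2),np.round(d["at"],4)) for d in mark_of("wrist","tip_a")])
E
```

```text
[0.52302137 0.09186537 0.07893236] [-0.05354568 -0.04245388  0.06491156]
[(0.79, array([0.5287, 0.0899, 0.0621]))]
```

View pics/wr3.png

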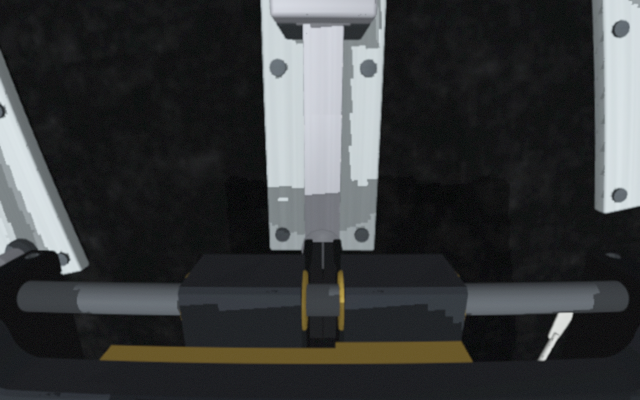

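Emit:
send_rows(plan=[[[0.05,0,-0.2,0,1],[0,0,-0.2,0,1],[0,0,-0.1,0,1],[0,0,0,0,1],[0,0,0,0,1]]])

```text
time_s: 9.65
position: [0.5251, 0.0916, 0.0655]
tcp_rot: [[0.996, -0.095, 0.001], [-0.095, -0.996, 0.0], [0.001, -0.0, -1.0]]
force: [-3.3, 1.6, 11.7]
opening: 0.002
```

Emit:
send_rows(plan=[[[0,0,-0.15,0,1],[0,0,-0.15,0,1],[0,0,-0.05,0,1],[0,0,0,0,1],[0,0,0,0,1],[0,0,0,0,1]]])

```text
time_s: 10.25
position: [0.5257, 0.0917, 0.0579]
tcp_rot: [[0.996, -0.095, 0.003], [-0.095, -0.996, 0.0], [0.003, -0.0, -1.0]]
force: [-6.7, 0.3, 31.6]
opening: 0.006
```

Emit:
send_rows(plan=[[[0,0,0.8,0,1],[0,0,0.7,0,1],[0.4,-1,0,0.7,1],[0,-1,0,0.7,1],[0,-1,0,0.7,1],[0,-1,0,0,1],[0,-1,0,0,1],[0,-1,0,0,1],[0,-1,0,0,1],[0,-0.35,0,0,1],[0,0,-0.6,0,1],[0,0,0,0,1],[0,0,0,0,1]]])

```text
time_s: 11.55
position: [0.5366, -0.1283, 0.0805]
tcp_rot: [[0.993, 0.115, -0.002], [0.115, -0.993, 0.001], [-0.001, -0.001, -1.0]]
force: [0.9, -0.4, -0.4]
opening: 0.006
```

```bash
python3 - <<'E'
from h import *
s=bot.read_state(); print(s["position"],s["force"])
r=imaging.capture("wrist"); cv2.imwrite("pics/wr4.png",r["img"])
print([(round(d["conf"],2),np.round(d["at"],4)) for d in mark_of("wrist","tip_a")])
E
```

```text
[ 0.53655838 -0.12829485  0.08052521] [ 0.85257744 -0.42064076 -0.41717397]
[(0.84, array([ 0.538 , -0.1293,  0.0603])), (0.15, array([ 0.6061, -0.1227,  0.0054]))]
```

View pics/wr4.png

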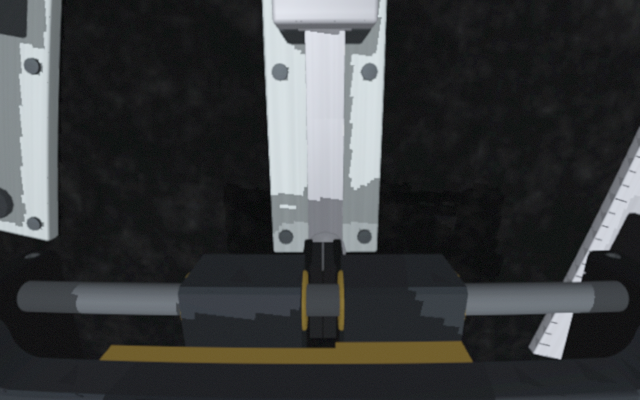

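Wrist view shows the right button just under the fingertips at (323,238), centred. Press.

Emit:
send_rows(plan=[[[0,0,-0.2,0,1],[0,0,-0.2,0,1],[0,0,-0.1,0,1],[0,0,0,0,1],[0,0,0,0,1]]])

```text
time_s: 12.15
position: [0.5378, -0.1293, 0.0663]
tcp_rot: [[0.993, 0.114, 0.002], [0.114, -0.993, -0.0], [0.002, 0.001, -1.0]]
force: [0.3, 0.5, 6.7]
opening: 0.003
```

Emit:
send_rows(plan=[[[0,0,-0.15,0,1],[0,0,-0.15,0,1],[0,0,-0.05,0,1],[0,0,0,0,1],[0,0,0,0,1],[0,0,0,0,1]]])

```text
time_s: 12.75
position: [0.5384, -0.1296, 0.058]
tcp_rot: [[0.993, 0.115, 0.004], [0.115, -0.993, -0.001], [0.004, 0.002, -1.0]]
force: [-2.6, 1.9, 18.4]
opening: 0.007
```

Emit:
send_rows(plan=[[[0,0,-0.06,0,1],[0,0,0,0,1],[0,0,0,0,1],[0,0,0,0,1]]])

```text
time_s: 13.15
position: [0.5385, -0.1297, 0.057]
tcp_rot: [[0.993, 0.115, 0.004], [0.115, -0.993, -0.002], [0.004, 0.002, -1.0]]
force: [-2.7, 2.0, 25.5]
opening: 0.006
```

Emit:
send_rows(plan=[[[0,0,0.7,0,1],[0,0,0.75,0,1],[0,0,0.75,0,1],[0,-1,0,-0.7,0],[0,-1,0,-0.7,0],[-0.2,-1,0,-0.7,0],[0,-1,0,-0.54,-1],[0,-1,0,0,-1],[0,-1,0,0,-1],[0,-0.85,0,0,-1],[0,0,0,0,-1],[0,0,0,0,-1]]])

```text
time_s: 14.35
position: [0.5304, -0.3345, 0.1188]
tcp_rot: [[0.989, -0.15, -0.001], [-0.15, -0.989, 0.002], [-0.001, -0.001, -1.0]]
force: [0.3, 0.1, -0.2]
opening: 0.741
```

```bash
python3 - <<'E'
from h import *
s=bot.read_state(); print(s["position"],s["force"],s["opening"])
r=imaging.capture("wrist"); cv2.imwrite("pics/wr5.png",r["img"])
for t in ("rule_grip","rule_end1"): print([(round(d["conf"],2),np.round(d["at"],4)) for d in mark_of("wrist",t)])
for p in ([.5325,-.335,.048],[s["position"][0],s["position"][1],.048]): print(proj([p],r,s))
s=bot.read_state();r=imaging.capture("top"); cv2.imwrite("pics/top5.png",r["img"])
for t in ("rule_grip","rule_end1"): print([(round(d["conf"],2),np.round(d["at"],4)) for d in mark_of("top",t)])
for g in [(0.587,0.309,0.11)]:
    p,v=rectfit(r,g,0.18,0.07,0.01,edges="rf"); print("stand rf",p.round(4),v)
    p,v=rectfit(r,g,0.18,0.07,0.01,edges="lrf"); print("stand lrf",p.round(4),v)
    p,v=rectfit(r,g,0.18,0.07,0.01,edges="lrfb"); print("stand lrfb",p.round(4),v)
E
```

```text
[ 0.53038321 -0.33453728  0.11878578] [ 0.34576341  0.13160843 -0.21664787] 0.7409532579035294
[(0.66, array([ 0.5359, -0.3352,  0.0338]))]
[(0.8, array([ 0.6162, -0.3527,  0.0025])), (0.79, array([ 0.4499, -0.3239,  0.0055]))]
[[322.55834702 222.33153343]]
[[322.34515963 225.42273138]]
[(0.94, array([ 0.5301, -0.3375,  0.0307]))]
[(0.84, array([ 0.617 , -0.3492,  0.0048])), (0.55, array([ 0.4471, -0.3193,  0.0049]))]
stand rf [0.5865 0.3078 0.1213] 99.0492451378498
stand lrf [0.5864 0.3089 0.1146] 86.775776779458
stand lrfb [0.5869 0.3089 0.1158] 70.85949375386934
```

View pics/wr5.png

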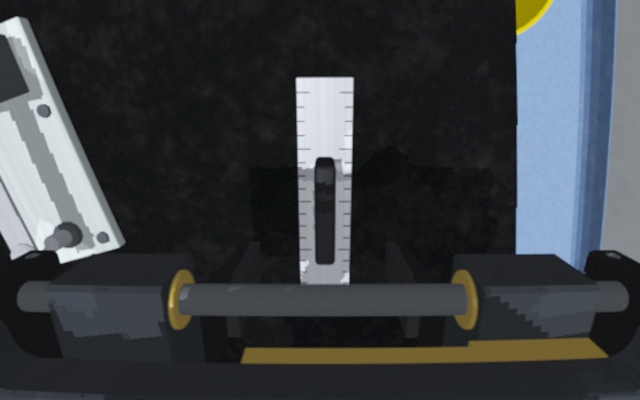

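Emit:
send_rows(plan=[[[0.1,-0.02,-0.9,0,-1],[0,0,-0.9,0,-1],[0,0,-0.6,0,-1],[0,0,-0.45,0,-1],[0,0,0,0,-1],[0,0,0,0,1],[0,0,0,0,1],[0,0,0,0,1],[0,0,0,0,1],[0,0,0,0,1],[0,0,0,0,1]]])

```text
time_s: 15.75
position: [0.5341, -0.3355, 0.0344]
tcp_rot: [[0.989, -0.149, 0.0], [-0.149, -0.989, -0.0], [0.0, 0.0, -1.0]]
force: [0.2, -0.3, -0.1]
opening: 0.537
```

Emit:
send_rows(plan=[[[0,0,0,0,1],[0,0,0,0,1],[0,0,0,0,1],[0,0,0,0,1],[0,0,0,0,1],[0,0,0,0,1]]])

```text
time_s: 16.35
position: [0.5341, -0.3356, 0.034]
tcp_rot: [[0.989, -0.149, 0.0], [-0.149, -0.989, -0.0], [0.0, 0.0, -1.0]]
force: [0.1, -1.4, -1.1]
opening: 0.162
```

Emit:
send_rows(plan=[[[0,0,0.6,0,1],[0,0,1,0,1],[0,0,1,0,1],[0,0.5,0.7,0,1],[0.2,1,0,0.3,1],[0.2,1,0,0.3,1],[0.2,1,0,0.3,1],[0.2,1,0,0.3,1],[0.2,1,0,0.3,1],[0.2,1,0,0.3,1],[0.2,1,0,0.3,1],[0.2,1,0,0.3,1],[0.2,1,0,0.26,1],[0.2,1,0,0,1],[0,1,0,0,1],[0,1,0,0,1],[0,1,0,0,1],[0,1,0,0,1],[0,1,0,0,1],[0,1,0,0,1]]])

```text
time_s: 18.35
position: [0.593, 0.1609, 0.1322]
tcp_rot: [[0.993, 0.116, -0.002], [0.116, -0.993, 0.0], [-0.002, -0.0, -1.0]]
force: [0.6, 0.9, -2.7]
opening: 0.156
```

Emit:
send_rows(plan=[[[0,1,0,0,1],[0,0.9,0,0,1],[0,0.5,0,0,1],[0,0,0,0,1],[0,0,0,0,1]]])

```text
time_s: 18.85
position: [0.5936, 0.231, 0.1326]
tcp_rot: [[0.993, 0.117, -0.001], [0.117, -0.993, -0.001], [-0.001, 0.001, -1.0]]
force: [0.1, 0.0, -3.6]
opening: 0.155
```

```bash
python3 - <<'E'
from h import *
s=bot.read_state(); print(s["position"],s["tcp_rot"][:,0],s["force"],s["opening"])
r=imaging.capture("wrist"); cv2.imwrite("pics/wr6.png",r["img"])
z=s["position"][2]-0.034
for t in ("rule_grip","rule_end1","stand_a"): print([(round(d["conf"],2),np.round(d["at"],4)) for d in mark_of("wrist",t)])
r=imaging.capture("scene"); cv2.imwrite("pics/sc6.png",r["img"])
E
```

```text
[0.59356664 0.2310282  0.13256708] [ 0.99311484  0.11713715 -0.00134306] [ 0.06123819  0.04559396 -3.56502836] 0.15495135427618714
[(0.92, array([0.5923, 0.2287, 0.1295]))]
[(0.86, array([0.6763, 0.2388, 0.1024]))]
[(0.88, array([ 5.93e-01,  8.10e-02, -2.00e-04])), (0.74, array([0.5899, 0.3087, 0.0017])), (0.42, array([0.6778, 0.2391, 0.1038]))]
```

View pics/wr6.png

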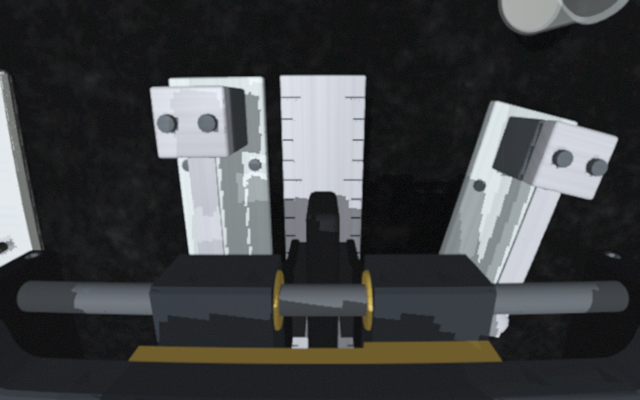

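View pics/sc6.png

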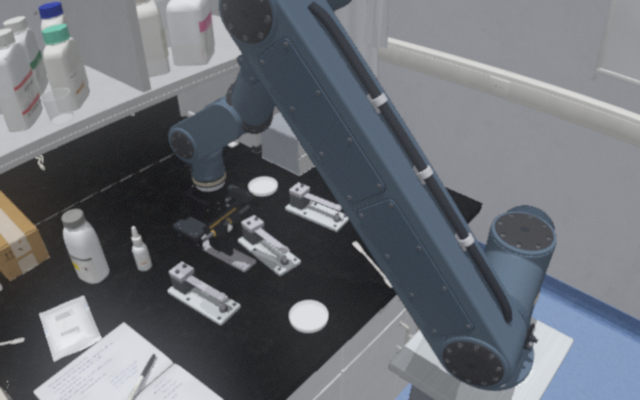

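Emit:
send_rows(plan=[[[0,0,-1,0,1],[0,0,-1,0,1],[0,0,-0.7,0,1],[0,0,-0.4,0,1],[0,0,-0.1,0,1],[0,0,0,0,1],[0,0,0,0,1]]])

```text
time_s: 19.8
position: [0.5952, 0.2317, 0.0383]
tcp_rot: [[0.993, 0.116, 0.003], [0.116, -0.993, 0.001], [0.003, -0.0, -1.0]]
force: [0.5, -0.1, -3.3]
opening: 0.157
```

```bash
python3 - <<'E'
from h import *
s=bot.read_state(); print(s["position"],s["tcp_rot"][:,0],s["force"],s["moment"])
r=imaging.capture("wrist"); cv2.imwrite("pics/wr7.png",r["img"])
E
```

```text
[0.59517215 0.23169764 0.03825564] [0.9932056  0.11634506 0.00254337] [ 0.48449712 -0.09804849 -3.33377922] [ 0.01385404 -0.02559139  0.02654277]
```

View pics/wr7.png

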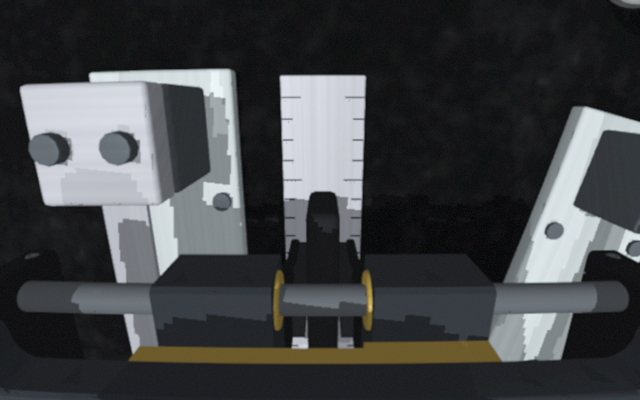

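```bash
cat > edge.py <<'E'
from h import *
def unproj(uv,r,s,z):
    n=cv2.undistortPoints(np.array(uv,float).reshape(-1,1,2),np.array(r["mtx"]),np.array(r["distortion"])).reshape(-1,2)
    T=campose(r,s); d=np.c_[n,np.ones(len(n))]@T[:3,:3].T; o=T[:3,3]
    return o+d*((z-o[2])/d[:,2])[:,None]
def edgepts(r,rows,c0,c1,sign,thr=25):
    g=cv2.GaussianBlur(cv2.cvtColor(r["img"],cv2.COLOR_BGR2GRAY),(0,0),1).astype(float)
    out=[]
    for v in rows:
        d=sign*(g[v,c0+1:c1]-g[v,c0:c1-1])
        k=int(d.argmax())
        if d[k]>thr/5:
            w=d[max(0,k-2):k+3].clip(0); out.append([c0+max(0,k-2)+(w*np.arange(len(w))).sum()/w.sum()+.5,v])
    return np.array(out)
def line(P):
    # robust fit y = a + b x
    vx,vy,x0,y0=cv2.fitLine(P[:,:2].astype(np.float32),cv2.DIST_HUBER,0,0.0005,0.01).ravel()
    return y0+(0.59-x0)*vy/vx, np.degrees(np.arctan2(vy,vx)) if vx>0 else np.degrees(np.arctan2(-vy,-vx))
E
python3 - <<'E'
from edge import *
s=bot.read_state(); r=imaging.capture("wrist")
zb=s["position"][2]-0.034
for nm,rows,c0,c1,sg,z in (("base",range(80,245,5),225,260,-1,.010),("ruleL",range(85,235,5),270,295,1,zb+.008),("ruleR",range(85,235,5),350,380,-1,zb+.008)):
    e=edgepts(r,rows,c0,c1,sg); P=unproj(e,r,s,z); print(nm,len(e),line(P))
print(s["position"],np.degrees(np.arctan2(s["tcp_rot"][1,0],s["tcp_rot"][0,0])))
E
```

```text
base 33 (np.float32(0.27143657), np.float32(7.4150844))
ruleL 30 (np.float32(0.25075483), np.float32(6.7153745))
ruleR 30 (np.float32(0.21056734), np.float32(6.7049675))
[0.59516667 0.2317895  0.03841944] 6.687712475955132
```

Emit:
send_rows(plan=[[[0,0,-0.11,0.1,1],[-0.04,0.3,0,0,1],[-0.03,0.2,0,0,1],[0,0.1,0,0,1],[0,0,0,0,1],[0,0,0,0,1]]])

```text
time_s: 20.5
position: [0.592, 0.2504, 0.034]
tcp_rot: [[0.992, 0.127, 0.001], [0.127, -0.992, 0.001], [0.001, -0.001, -1.0]]
force: [0.8, 1.1, -1.9]
opening: 0.155
```

```bash
cat > m.py <<'E'
from edge import *
s=bot.read_state(); r=imaging.capture("wrist"); cv2.imwrite("pics/wr_m.png",r["img"])
print(s["position"],np.degrees(np.arctan2(s["tcp_rot"][1,0],s["tcp_rot"][0,0])),s["force"],s["moment"],s["time_s"])
E
python3 m.py
```

```text
[0.5920277  0.25038117 0.03403917] 7.273809841557551 [ 0.84811357  1.06475607 -1.85071301] [ 0.13561398  0.04125487 -0.00767462] 20.5
```

View pics/wr_m.png

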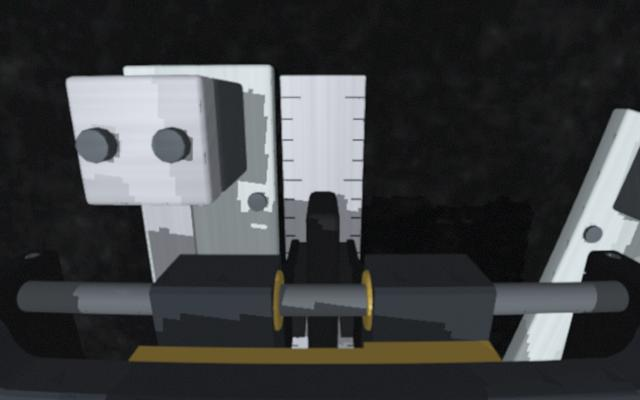

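Emit:
send_rows(plan=[[[0,0.05,0,0.03,1],[0,0.05,0,0,1],[0,0,0,0,1],[0,0,0,0,1]]])

```text
time_s: 20.95
position: [0.5922, 0.2521, 0.034]
tcp_rot: [[0.992, 0.129, 0.0], [0.129, -0.992, -0.001], [0.0, 0.001, -1.0]]
force: [-0.2, -3.1, 2.8]
opening: 0.163
```

```bash
python3 m.py;python3 - <<'E'
import cv2
i=cv2.imread("pics/wr_m.png");cv2.imwrite("pics/z8.png",cv2.resize(i[55:265,210:380],None,fx=2.8,fy=2.8,interpolation=cv2.INTER_NEAREST))
E
```

```text
[0.59222817 0.25206984 0.03402558] 7.43886827968964 [-0.19090297 -3.08961621  2.80730838] [-0.51311257  0.12315018  0.02623403] 20.95
```

View pics/z8.png

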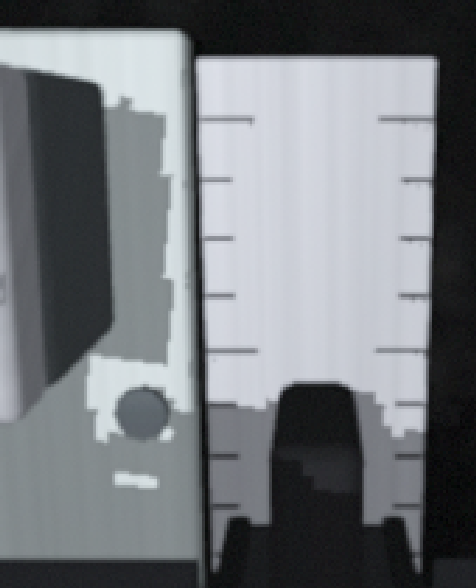

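Emit:
send_rows(plan=[[[0,0.05,0,0,1],[0,0,0,0,1],[0,0,0,0,1],[0,0,0,0,1]]])

```text
time_s: 21.4
position: [0.5923, 0.2539, 0.034]
tcp_rot: [[0.992, 0.13, 0.001], [0.13, -0.992, -0.0], [0.001, 0.0, -1.0]]
force: [1.0, -3.8, 2.9]
opening: 0.162
```

```bash
cat >> m.py <<'E'
z=s["position"][2]-0.034
for nm,rows,c0,c1,sg,zz in (("base",list(range(85,95,3))+list(range(200,245,3)),262,281,-1,.010),("ruleL",range(85,230,5),279,290,1,.008),("ruleR",range(85,230,5),350,380,-1,.008)):
    e=edgepts(r,rows,c0,c1,sg); 
    if len(e)>3: P=unproj(e,r,s,zz); print(nm,len(e),line(P))
E
python3 m.py
```

```text
[0.59225835 0.25393088 0.03400874] 7.441719656572122 [ 0.97035725 -3.7778495   2.92400616] [-0.71833947 -0.04837538  0.0312547 ] 21.4
base 9 (np.float32(0.2832545), np.float32(0.97660315))
ruleL 23 (np.float32(0.2727857), np.float32(7.2207084))
ruleR 29 (np.float32(0.23295082), np.float32(7.4417067))
```

```bash
python3 - <<'E'
import cv2
i=cv2.imread("pics/wr_m.png");cv2.imwrite("pics/z9.png",cv2.resize(i[55:265,210:380],None,fx=2.8,fy=2.8,interpolation=cv2.INTER_NEAREST))
E
```

```text
(no output)
```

View pics/z9.png

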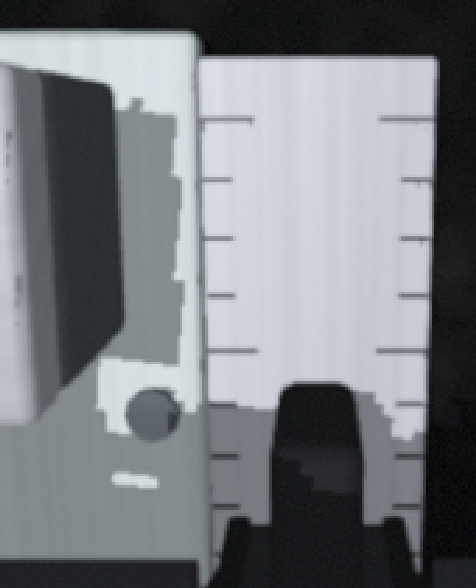

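Emit:
send_rows(plan=[[[0,0.05,0,0,1],[0,0,0,0,1],[0,0,0,0,1],[0,0,0,0,1]]])

```text
time_s: 21.85
position: [0.5921, 0.2547, 0.0341]
tcp_rot: [[0.992, 0.129, -0.0], [0.129, -0.992, -0.001], [-0.0, 0.001, -1.0]]
force: [0.2, -7.6, 5.1]
opening: 0.155
```

Emit:
send_rows(plan=[[[0,0.04,0,0,1],[0,0,0,0,1],[0,0,0,0,1],[0,0,0,0,1]]])

```text
time_s: 22.25
position: [0.592, 0.2549, 0.0341]
tcp_rot: [[0.992, 0.129, -0.001], [0.129, -0.992, -0.003], [-0.001, 0.003, -1.0]]
force: [-0.4, -9.9, 5.8]
opening: 0.152
```

```bash
python3 m.py; python3 - <<'E'
import cv2
i=cv2.imread("pics/wr_m.png");cv2.imwrite("pics/z10.png",cv2.resize(i[55:265,210:380],None,fx=2.8,fy=2.8,interpolation=cv2.INTER_NEAREST))
E
```

```text
[0.5919852  0.25487739 0.034072  ] 7.396230508126319 [-0.37307942 -9.94356491  5.7668123 ] [-1.71241606 -0.01271967 -0.31644223] 22.25
base 9 (np.float32(0.28533316), np.float32(-0.0908222))
ruleL 22 (np.float32(0.2731711), np.float32(7.0352054))
ruleR 29 (np.float32(0.23381484), np.float32(6.9567633))
```

View pics/z10.png

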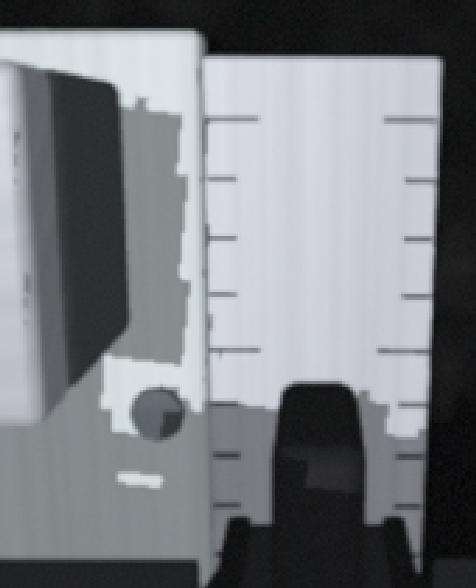

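Emit:
send_rows(plan=[[[0,-0.05,0,0,1],[0,0,0,0,1],[0,0,0,0,0.3],[0,0,0,0,0.3],[0,0,0,0,0.3],[0,0,0,0,0.3],[0,0,0,0,0.3]]])

```text
time_s: 23.0
position: [0.5918, 0.2557, 0.0335]
tcp_rot: [[0.992, 0.13, -0.0], [0.13, -0.992, 0.0], [-0.0, -0.0, -1.0]]
force: [0.1, 1.0, 0.7]
opening: 0.346
```

Emit:
send_rows(plan=[[[0,0,0.3,0,0.3],[0,0,0.7,0,0.3],[0,0,1,0,0.3],[0,0,1,0,0.3],[0,0,1,0,0.3],[0,0,1,0,0.3],[0,0,0,0,0.3],[0,0,0,0,0.3]]])

```text
time_s: 23.8
position: [0.5922, 0.2554, 0.185]
tcp_rot: [[0.992, 0.129, 0.002], [0.129, -0.992, 0.001], [0.002, -0.0, -1.0]]
force: [0.7, 0.2, -0.7]
opening: 0.35
```

```bash
python3 m.py; python3 - <<'E'
from h import *
for t in ("rule_grip","rule_end1","stand_a","tip_a"): print(t,[(round(d["conf"],2),np.round(d["at"],4)) for d in mark_of("wrist",t)])
E
```

```text
[0.59219404 0.2554079  0.18503834] 7.43803249948263 [ 0.72481729  0.23596979 -0.66107611] [0.00929979 0.05941948 0.03034746] 23.8
base 17 (np.float32(0.30362263), np.float32(1.4017786))
ruleL 16 (np.float32(0.29468766), np.float32(0.9304388))
rule_grip [(0.62, array([0.5924, 0.2547, 0.0316]))]
rule_end1 [(0.89, array([0.6752, 0.2633, 0.0067])), (0.81, array([0.5105, 0.2458, 0.0045]))]
stand_a [(0.89, array([0.5893, 0.3071, 0.0038])), (0.66, array([5.934e-01, 8.200e-02, 5.000e-04]))]
tip_a [(0.75, array([0.5237, 0.3031, 0.0619])), (0.19, array([0.5938, 0.256 , 0.0347]))]
```

View pics/wr_m.png

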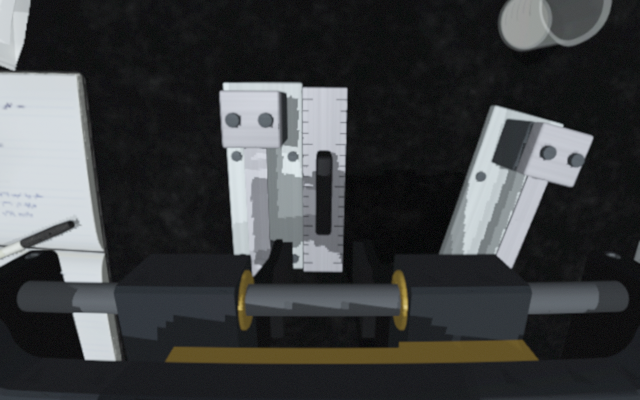

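Emit:
send_rows(plan=[[[0,-1,0.2,0,0.3],[0,-1,0.2,0,0.3],[0,-1,0.2,0,0.3],[0,-1,0,0,0.3],[0,-1,0,0,0.3],[0,-1,0,0,0.3],[0,-1,0,0,0.3],[0,-1,0,0,0.3],[0,-1,0,0,0.3],[0,-1,0,0,0.3],[0,-1,0,0,0.3],[0,-1,0,0,0.3],[0,-1,0,0,0.3],[0,-1,0,0,0.3],[0,-1,0,0,0.3],[0,-1,0,0,0.3],[0,0,0,0,0.3],[0,0,0,0,0.3]]])

```text
time_s: 25.85
position: [0.5913, -0.2249, 0.2006]
tcp_rot: [[0.992, 0.128, -0.002], [0.128, -0.992, 0.002], [-0.002, -0.002, -1.0]]
force: [-0.5, 0.0, -0.3]
opening: 0.35
```

```bash
python3 - <<'E'
from h import *
r=imaging.capture("top")
w=warp(r,0.47,0.71,0.20,0.37,0.009); cv2.imwrite("pics/w9.png",cv2.resize(w,None,fx=1.2,fy=1.2))
p,v=rectfit(r,(.587,.3085,.12),.18,.07,.01,edges="lf");q,u=rectfit(r,(.5925,.2545,.12),.18,.04,.008,edges="rfb")
c,s=np.cos(p[2]),np.sin(p[2]);d=q[:2]-p[:2]
print("stand",p,v,"rule",q,u,"rel",[c*d[0]+s*d[1],-s*d[0]+c*d[1]],np.degrees(q[2]-p[2]))
for t in ("petri","beaker","tip_a"): print(t,[(round(x["conf"],2),np.round(x["at"],4)) for x in mark_of("top",t)])
r=imaging.capture("scene");cv2.imwrite("pics/sc9.png",cv2.resize(r["img"][210:350,140:340],None,fx=3.5,fy=3.5))
E
```

```text
stand [0.5862351  0.31015198 0.11992801] 91.59418877398265 rule [0.59032462 0.25301653 0.12046393] 94.74314577036351 rel [np.float64(-0.0027755836699889782), np.float64(-0.05721433002941232)] 0.030705981766457596
petri [(0.63, array([ 0.3544,  0.1804, -0.0043]))]
beaker [(0.74, array([0.7619, 0.0982, 0.0009]))]
tip_a [(0.66, array([0.5218, 0.2966, 0.0572])), (0.63, array([0.5246, 0.0877, 0.0604])), (0.43, array([ 0.5378, -0.1294,  0.0632]))]
```

View pics/w9.png

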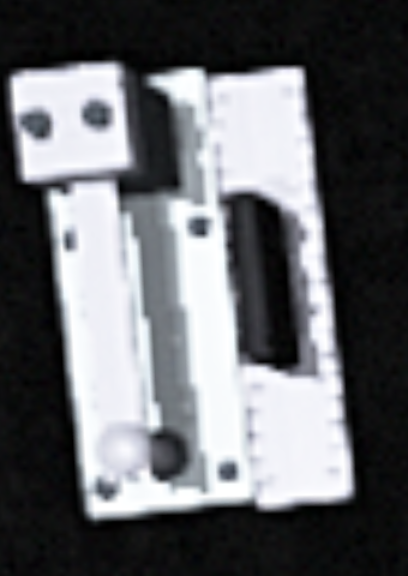

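View pics/sc9.png

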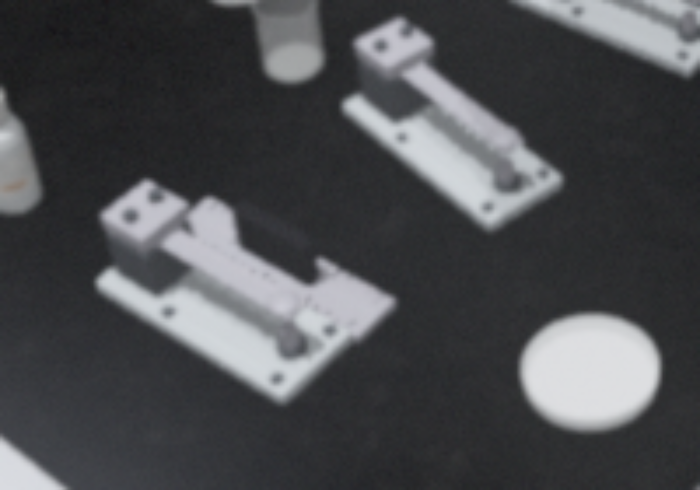

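```bash
python3 -c "
from rig import bot
print(bot.hand_in())"
```

```text
the job is handed in; nothing more can be done
None
```

I pressed all three leaves to their stops from left to right and held each one. Then I laid the straightedge against the right long side of the left stand's base, since that stand has the softest leaf. I handed the job in at about 26 s of the 54 s allowed; no verdict came back.

**Stiffness:** these are the vertical forces I read while pressing:

| Leaf | Force while pressing | Deflection at that reading | Force at the stop | Judged class |
|---|---|---|---|---|
| Left | about 2–3 N | 10–15 mm | about 13 N | 3 N (softest) |
| Middle | about 12 N | 11.5 mm | about 32 N | 17 N |
| Right | about 7 N | 11 mm | about 26 N | 9 N |

The forces at the stop are higher because I pushed past it to be sure. The stops gave a little rather than feeling rigid.

**Placement:** I pushed the straightedge sideways into the base until the force rose to about 10 N, and it squared itself up in the grip. The wrist picture after release showed no gap along the part of the edge it could see.

**Last checks:**
- **Straightedge:** it was parallel to the base within 0.1° and about 3 mm off the base's middle lengthwise.
- **Petri dish and beaker:** both were within about 3 mm of where they started.
- **Leaves:** all three were back up in the pictures. One network reading put the left tip at 57.2 mm, just above the 57 mm limit, though the wrist camera had read 61.9 mm just before.

**Disagreement:** the top-camera fit put the straightedge's centre line 57.2 mm from the base's centre line, which would be a gap of about 2 mm instead of flush. I think this comes from that picture's coarse pixels (about 2.3 mm) and the bright edges spreading. Even taken literally it is within the 58 mm limit.

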